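# Run the row of mounted finds up to the stop of the photo rail and trigger the shot

## Task

Push the four mounted finds standing in the aluminium rail along it, from behind and together as one touching row, until the row is fully home against the end stop; slide them only, do not lift or tip them. Then press the round camera release button all the way down and let it come back up. Leave the jar, the brush and the spare mount standing on the mat where they are.

Things in the scene. Friction and masses are not known exactly. Their poses are not given: they have to be found in the camera images.
- rail: Fixed straight aluminium channel on the mat, 320 mm long, 60 mm wide. Origin at the centre of its underside; x runs along the channel towards the end stop, z up. Channel floor 6 mm above the table; side walls 38.4 mm apart inside, up to 16 mm above the table. A dark steel stop 30 mm high closes the +x end, inner face at x = +150 mm; the -x end is open.
- stop_face (a point): Middle of the inner face of the stop (10 mm thick), 22 mm above the table. The four mounts start in the channel as a touching row with 60 to 130 mm free before it; home, their centres are 18, 54, 90 and 126 mm from this face.
- mount_a: Mount: a plain wooden block 36 x 36 x 32 mm high (about 0.1 to 0.17 kg) with a small find fixed on top (a flat round coin, 26 mm across, 5 mm high). One of the four standing in the rail, in any order. Origin at the centre of the block's underside, x along the rail, z up.
- mount_b: Mount: a plain wooden block 36 x 36 x 32 mm high (about 0.1 to 0.17 kg) with a small find fixed on top (an upright potsherd 22 mm wide, 20 mm high). One of the four standing in the rail, in any order. Origin at the centre of the block's underside, x along the rail, z up.
- mount_c: Mount: a plain wooden block 36 x 36 x 32 mm high (about 0.1 to 0.17 kg) with a small find fixed on top (a small glazed bead on a stem, 24 mm high). One of the four standing in the rail, in any order. Origin at the centre of the block's underside, x along the rail, z up.
- mount_d: Mount: a plain wooden block 36 x 36 x 32 mm high (about 0.1 to 0.17 kg) with a small find fixed on top (a small flat bronze fitting 26 x 8 mm, 5 mm high). One of the four standing in the rail, in any order. Origin at the centre of the block's underside, x along the rail, z up.
- release (a joint): The release button's travel in m: 0 up, 0.006 fully down; a spring that takes about 5 N when fully down and brings it back up.
- release_top (a point): Centre of the top face of the camera release button, a grey round cap 32 mm across in a low black housing fixed on the mat, left of the rail. Pressed straight down by 6 mm.
- jar: Bystander: closed glass jar, 48 mm across, 60 mm high, standing beyond the rail. Origin at the centre of its underside.
- brush_grip (a point): Bystander: handle of a brush that lies right of the rail, roughly along world x, about 0.2 m long.
- spare_mount: Bystander: a fifth mount (same wooden 36 x 36 x 32 mm block, flat steel disc 4 mm high on top) standing on the mat left of the rail, near the button. Origin at the centre of its underside.
Things that resemble listed ones, but are neither listed nor needed, are in the scene too. Several things look just like the part that bears release: the one meant starts farthest from the robot's base.

How it is judged:
By the outcome, as a careful person would: the job done as asked, in the order asked, and still so for the second after the job is handed in, with the robot touching nothing.
It also fails if it takes over 51 s, if anything falls off the work surface, if the arm or the gripper's body presses on something with over 40 N, if the wrist force passes 120 N, or if a joint passes its speed limit or range.

## Robot

A 7-joint arm with a two-finger parallel gripper is mounted at the origin on the work surface. World frame = base frame: x ahead of the robot, y to its left, z up, the work surface at z = 0. Lengths are in m, angles in rad, forces in N, time in s.
With the tool pointing down it reaches from about 0.4 to 0.85 m from the base axis. Payload 10.4 kg.
Tool frame: the origin (TCP) lies on the front face of the gripper's body, between the roots of the fingers; the fingertips stand 70 mm ahead of it and the grasp point (between the pads) lies 51 mm ahead of it (env.tip_extent is the distance from the TCP to the fingertips, in m); z points along the fingers, y is the direction in which the jaws open and shut (so a half turn about z gives the same grasp; the last joint's range is limited). The gripper opens to 87 mm and grips with 3 to 60 N. Pads are 19 mm wide; open, the fingers measure 117 mm over their backs; the gripper's body (75 mm by 190 mm) begins 51 mm behind the grasp point.
Start: joints at [1.32, 0.332, -0.065, 1.46, 0.022, 1.35, -0.088], TCP at [0.141, -0.609, 0.292] pointing down, gripper open.
Joint ranges: [-2.6, 2.6], [-0.5, 2.12], [-1.47, 1.34], [0.16, 2.42], [-1.27, 4.41], [0.06, 2.06], [-2.6, 2.6]. Speed limits (rad/s): [2.22, 2.22, 2.79, 2.79, 3.14, 3.14, 3.14].

## Interface

Orientations are given as a unit quaternion [x, y, z, w].
In Python, from plant import env gives the robot as it stands.
- The arm moves only by the tool step_arm, never from a script. Its argument "increments" is a list that holds one entry, the list of rows, each a list of 4 numbers: the shift along the tool's x, y, z in units of 25 mm (1.0 is 25 mm), then the turn about the tool's z in units of 8 degrees (1.0 is 8 degrees). A call has 1 to 5 rows; each row is the pose to reach, as a shift and turn from the pose measured when the call began, along the tool's axes at that moment; what a row does not reach only later rows make up. A row lasts 1/8 s, in which the tool goes at most 62.5 mm and 10.7 degrees, less where a joint would pass 70% of its speed; a pose out of reach is approached as far as the arm can. A call with a gripper value outside its range is refused whole. "claw" is the opening, from -1 (shut) to 1 (fully open), so that 0 is half open, set as the call begins (left out, the last holds). The fingers move at their own pace and stop on an object; "newtons" is the grip in N (left out, the last holds). Time passes only in rows, so rows that repeat a pose let the fingers close. It gives the time, the measured TCP pose, the force and the opening at its end, in the units of the state.
- env.get_obs(): the state, without advancing time (a new reading comes with each control period).
- env.grab_frame(name): name is "scene" or "top"; returns a dict with "image" (400x640x3 uint8, red, green, blue), "camera_matrix" (3x3 intrinsics, pixels), "D" ([k1, k2, p1, p2, k3] as OpenCV has them; the pictures are not rectified), "extrinsics" (4x4, takes a point from camera to world coordinates). Camera axes: x right, y up, looking along -z (the intrinsics and any distortion apply to the point x, -y, -z); pixel columns grow to the right and rows downward; lengths in m; the calibration is good to about 2 mm. A picture is of the moment at which its call begins. There is no depth.
- env.sign_off(): hands the job in, once; it reports no verdict.
The state is a dict: "time": time; "q": joint angles; "joint_vel": joint speeds; "tau": joint torques, N m; "position": TCP position; "tcp_rot": TCP orientation; "wrist_force": force on the tool from outside, world axes, zero at the start; "torque": the same for the moment, N m; "grip_width": finger opening in m.
Only numpy, scipy, OpenCV 4.12 (cv2) and the standard library are available. Lean on these libraries where they do the work, as an engineer would, in place of code of your own. Each camera call takes 0.05 s, during which the arm holds its last target.

## Working session

There is one attempt and no reset: what is moved stays moved. The work goes in short steps, Python scripts to look and compute and a tool call to move; the robot and the scene stay as the last step left them, time stands still between calls to the robot, and variables do not carry over. Pictures are saved under pics/ and viewed, and the job is handed in when it is done.

Besides the shell and the picture viewer there is one more tool, called after "Emit:" by a JSON object that holds its "fn" and its "kwargs", one argument or row to a line. step_arm: Moves the arm, as the interface text tells. Its arguments: {"type":"object","properties":{"increments":{"type":"array","items":{"type":"array","items":{"type":"array","items":{"type":"number"}}}},"claw":{"type":"number"},"newtons":{"type":"number"}},"required":["increments"]}

```bash
mkdir -p pics; ls
python3 - <<'E'
from plant import env
import cv2,numpy as np
o=env.get_obs()
for k,v in o.items(): print(k,np.round(v,3))
print(env.tip_extent)
for n in("scene","top"):
    f=env.grab_frame(n); cv2.imwrite(f"pics/{n}0.png",f["image"][:,:,::-1])
    print(n,np.round(f["camera_matrix"],1).tolist(),f["D"],np.round(f["extrinsics"],3).tolist())
E
```

```text
pics
time 0.0
q [ 1.32   0.333 -0.065  1.461  0.022  1.35  -0.088]
joint_vel [ 0.001 -0.002  0.001 -0.001 -0.     0.002 -0.001]
tau [-1.0000e-03 -6.2326e+01  2.4000e-02 -3.8990e+01 -6.1000e-02  4.0000e-02
  0.0000e+00]
position [ 0.141 -0.609  0.291]
tcp_rot [ 0.994  0.114 -0.    -0.001]
wrist_force [-0.461  0.125 -0.711]
torque [-0.01  -0.045 -0.047]
grip_width 0.087
0.0697
scene [[403.4, 0.0, 313.1], [0.0, 403.4, 196.4], [0.0, 0.0, 1.0]] [-0.06068405  0.          0.          0.          0.        ] [[-0.787, -0.453, 0.419, 0.997], [0.617, -0.582, 0.529, 0.447], [0.004, 0.675, 0.738, 0.77], [0.0, 0.0, 0.0, 1.0]]
top [[462.3, 0.0, 319.7], [0.0, 462.3, 208.3], [0.0, 0.0, 1.0]] [0.00865136 0.         0.         0.         0.        ] [[-0.012, 0.992, -0.122, 0.433], [-0.999, -0.016, -0.029, -0.087], [-0.031, 0.122, 0.992, 1.187], [0.0, 0.0, 0.0, 1.0]]
```

View pics/scene0.png

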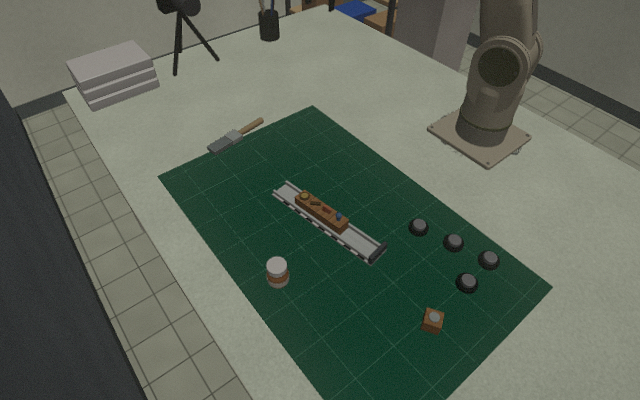

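View pics/top0.png

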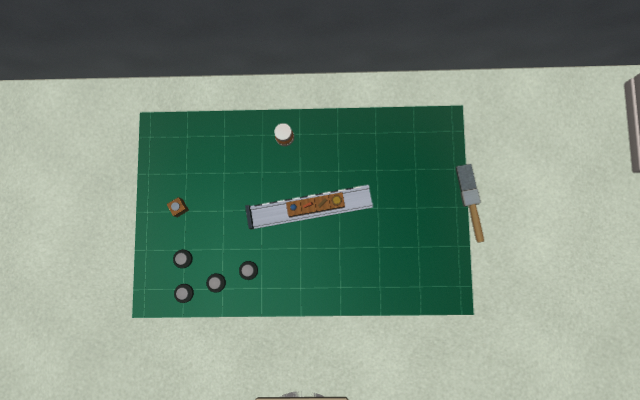

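```bash
cat > h.py <<'E'
import numpy as np,cv2
from plant import env
def ray(f,uv):
    p=cv2.undistortPoints(np.array([[uv]],float),f["camera_matrix"],np.array(f["D"]))[0,0]
    E=f["extrinsics"]; return E[:3,3],E[:3,:3]@np.array([p[0],-p[1],-1])
def at(f,uv,z):
    c,d=ray(f,uv); return c+d*(z-c[2])/d[2]
def proj(f,P):
    E=f["extrinsics"];c=E[:3,:3].T@(np.array(P,float)-E[:3,3])
    return cv2.projectPoints(np.array([[c[0],-c[1],-c[2]]]),np.zeros(3),np.zeros(3),f["camera_matrix"],np.array(f["D"]))[0][0,0]
def crop(f,x0,y0,w,h,s,name):
    c=f["image"][y0:y0+h,x0:x0+w,::-1]
    cv2.imwrite("pics/"+name,cv2.resize(c,None,fx=s,fy=s,interpolation=cv2.INTER_CUBIC))
E
python3 - <<'E'
from h import *
t=env.grab_frame("top");s=env.grab_frame("scene")
for uv in [(182,258),(248,270),(216,283),(183,293)]:
    p=at(t,uv,.02);print(uv,p.round(3),np.hypot(*p[:2]).round(3))
crop(t,235,175,150,64,5,"tr.png");crop(t,150,190,120,120,5,"tb.png");crop(s,265,170,130,100,6,"sr.png");crop(s,400,200,110,70,7,"sb.png")
E
```

```text
(182, 258) [0.456 0.298 0.02 ] 0.545
(248, 270) [0.424 0.13  0.02 ] 0.443
(216, 283) [0.392 0.211 0.02 ] 0.445
(183, 293) [0.369 0.293 0.02 ] 0.471
```

View pics/tr.png

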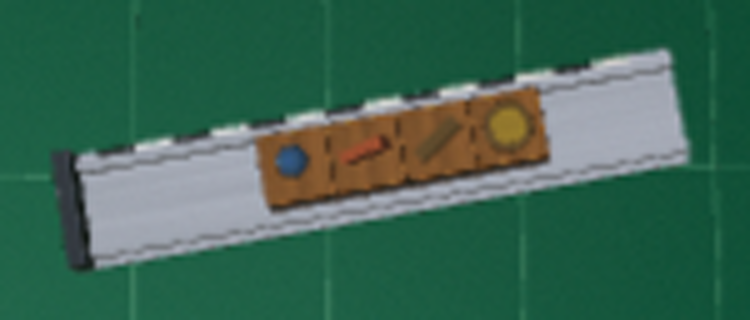

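View pics/tb.png

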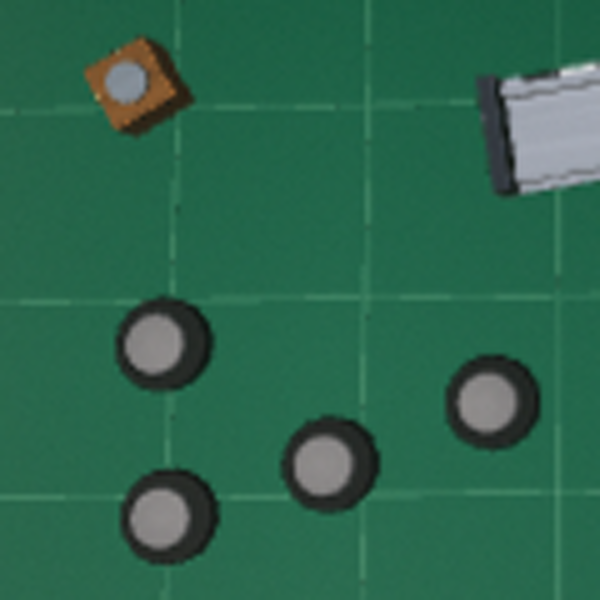

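View pics/sr.png

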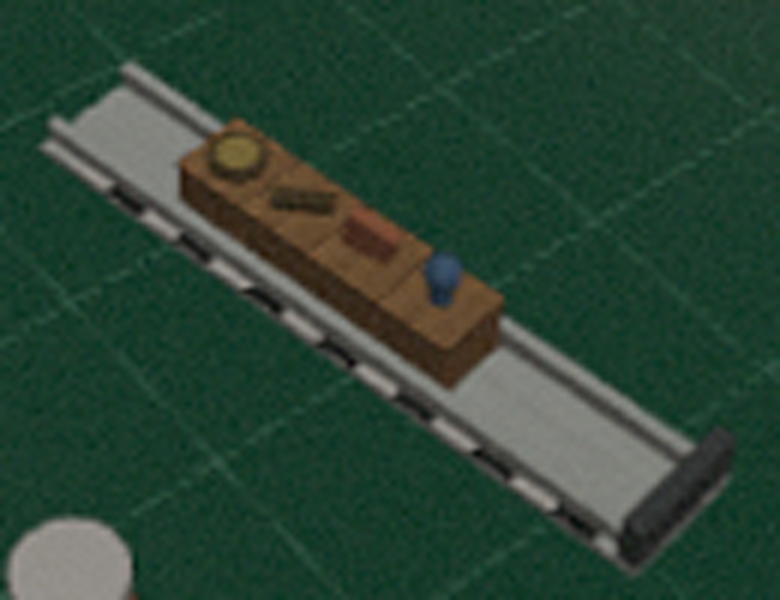

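View pics/sb.png

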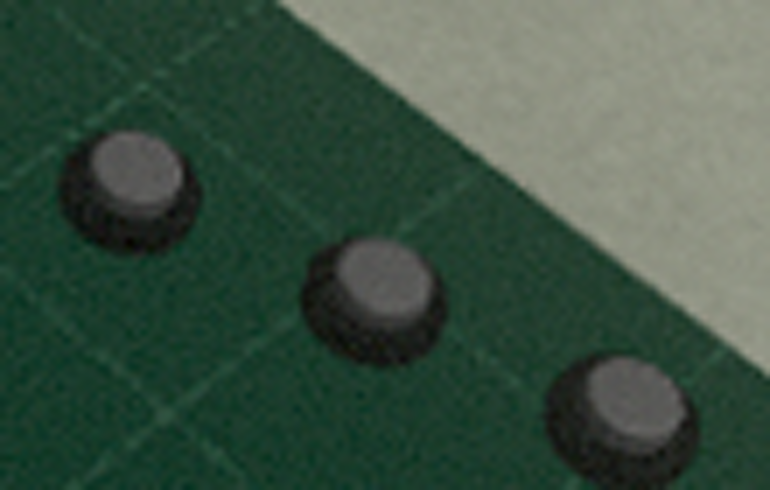

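Run:
```python
from h import *
t=env.grab_frame("top");s=env.grab_frame("scene")
crop(s,430,255,70,60,10,"sbt.png")
T=lambda x,y:(235+(x+.5)/5-.5,175+(y+.5)/5-.5)
S=lambda x,y:(265+(x+.5)/6-.5,170+(y+.5)/6-.5)
print("top block corners")
A=[at(t,T(*c),.038) for c in [(257,137),(540,87),(549,160),(270,210)]]
B=[at(s,S(*c),.038) for c in [(500,298),(236,120),(181,165),(448,350)]]
for a in A+B: print(a.round(4))
def info(A):
  for i,j in [(0,1),(3,2),(1,2),(0,3)]:
    d=A[i][:2]-A[j][:2];print(i,j,np.linalg.norm(d).round(4),np.degrees(np.arctan2(d[1],d[0])).round(2))
info(A)
B=[B[3],B[2],B[1],B[0]];info(B)
print("rail wall tops (outer) ends/top view")
for c in [(668,50),(688,160),(97,268),(80,157)]: print(at(t,T(*c),.016).round(4))
print("stop top"); 
for c in [(52,152),(74,150),(90,266),(70,270)]: print(at(t,T(*c),.03).round(4))
for z in(.015,.02,.025,.03): print(z,at(t,(150+154.5/5-.5,190+343.5/5-.5),z).round(4))
```

```text
top block corners
[0.5922 0.0318 0.038 ]
[ 0.6152 -0.1109  0.038 ]
[ 0.5782 -0.1147  0.038 ]
[0.5552 0.0254 0.038 ]
[0.5621 0.0285 0.038 ]
[ 0.5855 -0.1108  0.038 ]
[ 0.6186 -0.1044  0.038 ]
[0.5948 0.0356 0.038 ]
0 1 0.1445 99.16
3 2 0.1419 99.32
1 2 0.0372 5.89
0 3 0.0376 9.82
0 1 0.142 99.66
3 2 0.1413 99.55
1 2 0.0337 10.9
0 3 0.0335 12.13
rail wall tops (outer) ends/top view
[ 0.6367 -0.1771  0.016 ]
[ 0.5798 -0.1859  0.016 ]
[0.5292 0.1161 0.016 ]
[0.5864 0.1252 0.016 ]
stop top
[0.5874 0.1369 0.03  ]
[0.5882 0.1257 0.03  ]
[0.5291 0.1172 0.03  ]
[0.5272 0.1274 0.03  ]
0.015 [0.4556 0.3039 0.015 ]
0.02 [0.4555 0.3022 0.02  ]
0.025 [0.4554 0.3006 0.025 ]
0.03 [0.4553 0.2989 0.03  ]
```

View pics/sbt.png

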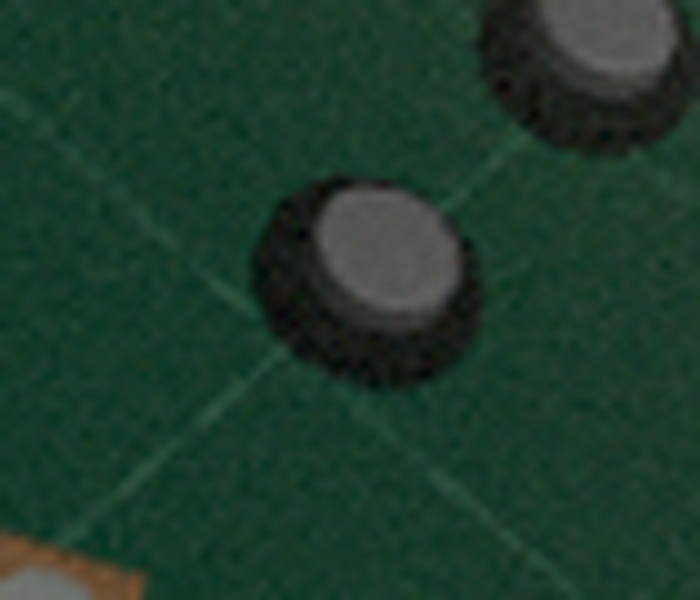

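```bash
cat >> h.py <<'E'
from scipy.spatial.transform import Rotation as R
U=np.array([-.165,.9863])
def go(P,ang=None):
    o=env.get_obs();r=R.from_quat(o["tcp_rot"]);M=r.as_matrix()
    d=M.T@(np.array(P)-o["position"])/.025
    ya=np.degrees(np.arctan2(M[1,1],M[0,1]))
    print("tcp",np.round(o["position"],4),"yang",ya.round(2),"tilt",M[2].round(3),"shift units",d.round(3), "turn", None if ang is None else round(-(ang-ya)/8,3))
E
python3 - <<'E'
from h import *
t=env.grab_frame("top");s=env.grab_frame("scene")
def tri(a,b):
    c1,d1=ray(t,a);c2,d2=ray(s,b);k=np.linalg.lstsq(np.c_[d1,-d2],c2-c1,rcond=None)[0]
    p,q=c1+k[0]*d1,c2+k[1]*d2;print((p+q)/2,np.linalg.norm(p-q))
tri((150+154.5/5-.5,190+343.5/5-.5),(468.4,279.2))
b=np.array([.599,-.110])
P=b-U*(.015+.03); print(P)
go([*P,.25],-80.5)
E
```

```text
[0.45561002 0.30264288 0.01828557] 0.00039826485364296177
[ 0.606425  -0.1543835]
tcp [ 0.1412 -0.6088  0.2921] yang -76.95 tilt [ 0. -0. -1.] shift units [ 22.234 -13.503   1.688] turn 0.444
```

Emit:
{"fn": "step_arm", "kwargs": {
  "increments": [
    [[2.0,-1.2,0,0],[4.0,-2.4,0,0.44],[6.0,-3.6,0,0.44],[8.0,-4.8,0,0.44],[10.0,-6.0,0,0.44]]
  ],
  "claw": -1,
  "newtons": 40
}}

```text
time: 1.02
position: [0.352, -0.4048, 0.2924]
tcp_rot: [0.997, 0.083, 0.0, 0.0]
wrist_force: [0.4, -1.5, 0.4]
grip_width: 0.045
```

```bash
python3 -c "
from h import *
go([.6064,-.1544,.25],-80.5);print(env.get_obs()['grip_width'])"
```

```text
tcp [ 0.352  -0.4048  0.2924] yang -80.47 tilt [ 0.     0.001 -1.   ] shift units [11.694 -8.194  1.696] turn 0.003
0.04501268575121035
```

Emit:
{"fn": "step_arm", "kwargs": {
  "increments": [
    [[2.0,-1.4,0,0],[4.0,-2.8,0,0],[6.0,-4.2,0,0],[8.0,-5.6,0,0],[10.0,-7.0,0.5,0]]
  ]
}}

```text
time: 1.65
position: [0.5712, -0.1897, 0.2809]
tcp_rot: [0.997, 0.083, 0.001, 0.001]
wrist_force: [0.9, -1.1, -0.0]
grip_width: 0.0016
```

```bash
python3 -c "
from h import *
go([.6064,-.1544,.14],-80.5);print(env.get_obs()['grip_width'])"
```

```text
tcp [ 0.5712 -0.1897  0.2809] yang -80.51 tilt [ 0.002  0.002 -1.   ] shift units [ 1.61  -1.169  5.638] turn -0.002
0.0016261323777334513
```

Emit:
{"fn": "step_arm", "kwargs": {
  "increments": [
    [[1.2,-0.6,1.5,0],[1.61,-1.17,3.0,0],[1.61,-1.17,4.6,0],[1.61,-1.17,5.6,0],[1.61,-1.17,5.6,0]]
  ]
}}

```text
time: 2.28
position: [0.6053, -0.1542, 0.139]
tcp_rot: [0.997, 0.083, -0.001, 0.0]
wrist_force: [-0.2, -0.1, 1.3]
grip_width: 0.0004
```

```bash
python3 -c "
from h import *
t=env.grab_frame('top');s=env.grab_frame('scene')
crop(t,235,155,160,90,5,'t2.png');crop(s,225,120,170,130,4.5,'s2.png')
go([.6064,-.1544,.087],-80.5);o=env.get_obs();print(o['grip_width'],o['wrist_force'])
T=np.array(o['position'])-[0,0,.0697];print(proj(t,T),proj(s,T))"
```

```text
tcp [ 0.6068 -0.1545  0.142 ] yang -80.52 tilt [ 0.003  0.002 -1.   ] shift units [-0.024 -0.01   2.198] turn -0.003
0.0011053590355730968 [ 0.65952569 -0.3028406   0.95920794]
[360.85085153 192.8874828 ] [286.18851594 173.76078489]
```

View pics/t2.png

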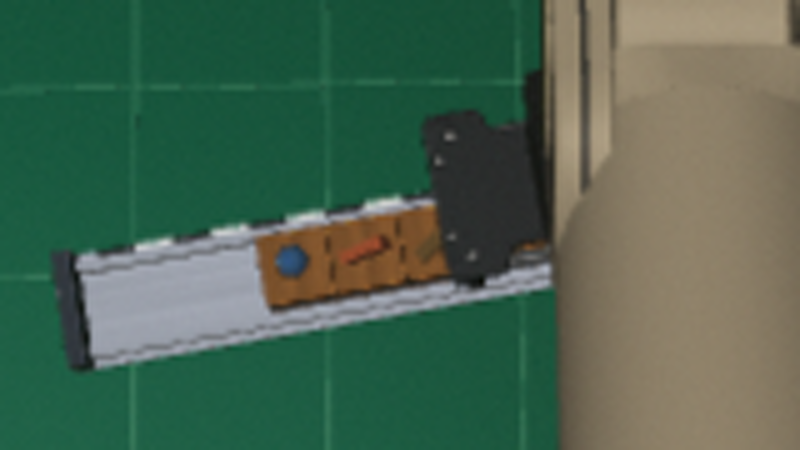

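View pics/s2.png

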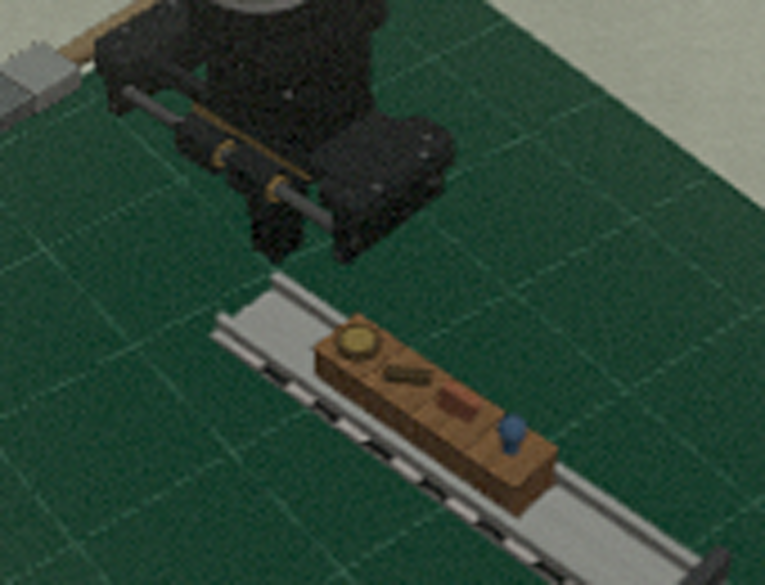

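```bash
python3 -c "
from h import *
s=env.grab_frame('scene');o=env.get_obs();p=np.array(o['position'])
W=np.array([U[1],-U[0]])
for z in (p[2],p[2]-.02,p[2]-.04):
  for w in (-.037,0,.037):
    q=[*(p[:2]+U*.095+W*w),z];print(round(z,3),w,(proj(s,q)-[225,120])*4.5)
"
```

```text
0.143 -0.037 [452.93991794 194.13640667]
0.143 0 [403.87683997 231.46004516]
0.143 0.037 [352.73679677 270.37963365]
0.123 -0.037 [451.89726388 222.69293178]
0.123 0 [403.59573556 260.0084598 ]
0.123 0.037 [353.28696608 298.88614227]
0.103 -0.037 [450.88516303 250.37252208]
0.103 0 [403.3232932  287.65918472]
0.103 0.037 [353.82062848 326.47463161]
```

Emit:
{"fn": "step_arm", "kwargs": {
  "increments": [
    [[0,0,1.0,0],[0,0,2.0,0],[0,0,2.25,0],[0,0,2.25,0],[0,0,2.25,0]]
  ]
}}

```text
time: 3.05
position: [0.6082, -0.1547, 0.0877]
tcp_rot: [0.997, 0.083, 0.003, 0.001]
wrist_force: [-0.2, 1.0, -0.9]
grip_width: 0.0005
```

```bash
python3 -c "
from h import *
for i in range(3):
  s=env.grab_frame('scene');go([.6064,-.1544,.086],-80.5);print(env.get_obs()['wrist_force'])
crop(s,225,120,170,130,4.5,'s3.png')"
```

```text
tcp [ 0.6081 -0.1547  0.0876] yang -80.52 tilt [ 0.006  0.003 -1.   ] shift units [-0.065 -0.025  0.064] turn -0.003
[ 0.72712819 -0.07318408 -0.10702094]
tcp [ 0.608  -0.1547  0.0874] yang -80.52 tilt [ 0.006  0.003 -1.   ] shift units [-0.06  -0.023  0.055] turn -0.003
[-0.4868488  -0.17807892  0.06536171]
tcp [ 0.6078 -0.1547  0.0872] yang -80.53 tilt [ 0.005  0.003 -1.   ] shift units [-0.055 -0.023  0.046] turn -0.003
[-0.0957079  -0.77609513  0.223806  ]
```

View pics/s3.png

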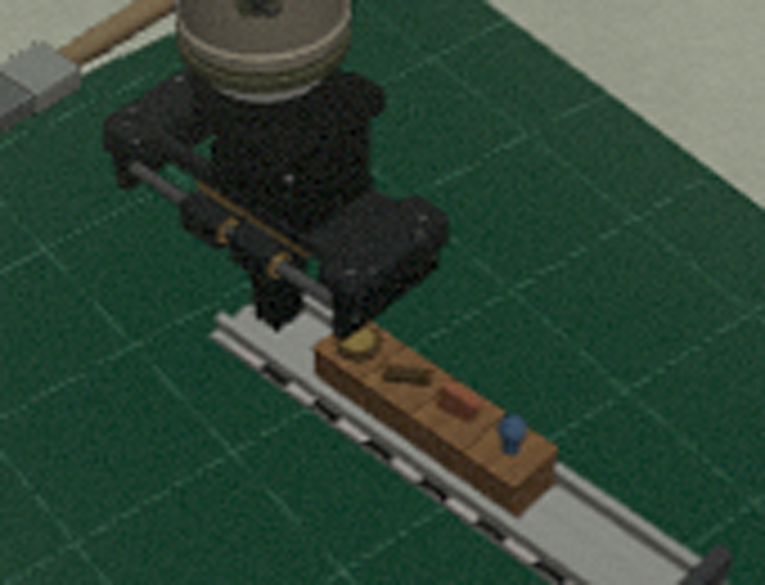

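Emit:
{"fn": "step_arm", "kwargs": {
  "increments": [
    [[-0.03,-0.3,0.03,0],[-0.05,-0.6,0.04,0],[-0.05,-0.9,0.04,0],[-0.05,-1.1,0.04,0],[-0.05,-1.3,0.04,0]]
  ]
}}

```text
time: 3.82
position: [0.6012, -0.1225, 0.086]
tcp_rot: [0.997, 0.083, 0.003, 0.001]
wrist_force: [0.2, -0.0, -0.4]
grip_width: 0.0009
```

Emit:
{"fn": "step_arm", "kwargs": {
  "increments": [
    [[0,-0.15,0,0],[0,-0.3,0,0],[0,-0.45,0,0],[0,-0.6,0,0],[0,-0.75,0,0]]
  ]
}}

```text
time: 4.45
position: [0.5981, -0.1039, 0.086]
tcp_rot: [0.997, 0.083, 0.003, 0.001]
wrist_force: [0.4, -3.8, 0.6]
grip_width: 0.0004
```

```bash
python3 -c "
from h import *
s=env.grab_frame('scene');t=env.grab_frame('top');go([.5866,-.0356,.086],-80.5);print(env.get_obs()['wrist_force'])
crop(s,225,120,170,130,4.5,'s4.png');crop(t,235,155,160,90,5,'t4.png')"
```

```text
tcp [ 0.5981 -0.1033  0.086 ] yang -80.48 tilt [ 0.005  0.003 -1.   ] shift units [-0.004 -2.746 -0.007] turn 0.003
[-0.62483513 -1.9188823  -0.01612069]
```

View pics/s4.png

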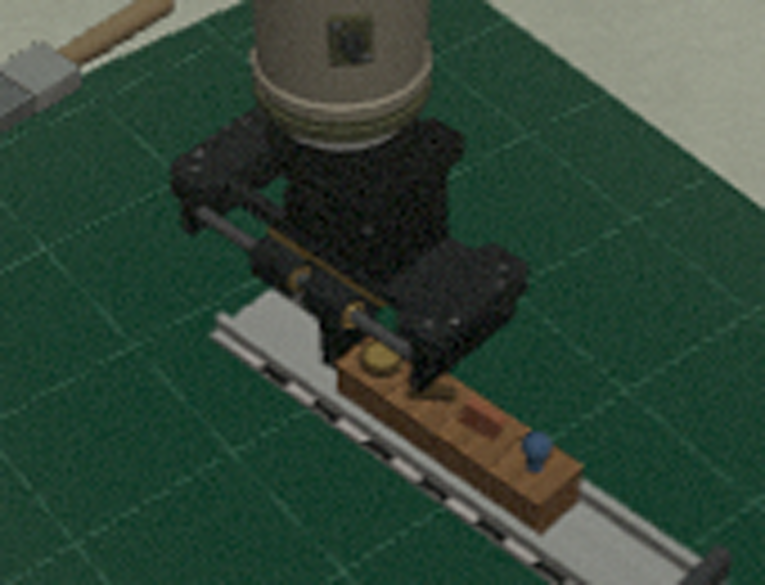

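View pics/t4.png

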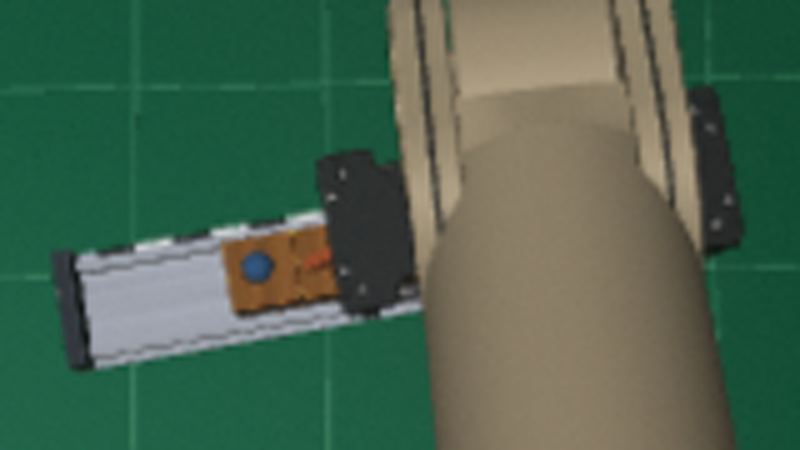

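Emit:
{"fn": "step_arm", "kwargs": {
  "increments": [
    [[0,-0.2,0,0],[0,-0.4,0,0],[0,-0.6,0,0],[0,-0.8,0,0],[0,-1.0,0,0]]
  ]
}}

```text
time: 5.18
position: [0.5939, -0.0783, 0.086]
tcp_rot: [0.997, 0.083, 0.003, 0.001]
wrist_force: [0.7, -4.0, 0.2]
grip_width: 0.0004
```

Emit:
{"fn": "step_arm", "kwargs": {
  "increments": [
    [[0,-0.2,0,0],[0,-0.4,0,0],[0,-0.6,0,0],[0,-0.8,0,0],[0,-1.0,0,0]]
  ]
}}

```text
time: 5.8
position: [0.5897, -0.0534, 0.086]
tcp_rot: [0.997, 0.083, 0.003, 0.001]
wrist_force: [1.4, -3.9, 1.0]
grip_width: 0.0007
```

```bash
python3 -c "
from h import *
s=env.grab_frame('scene');t=env.grab_frame('top');go([.5866,-.0356,.086],-80.5);print(env.get_obs()['wrist_force'])
crop(s,265,160,130,100,6,'s5.png');crop(t,225,155,160,90,5,'t5.png')"
```

```text
tcp [ 0.5896 -0.0526  0.0859] yang -80.42 tilt [ 0.005  0.002 -1.   ] shift units [-0.006 -0.692 -0.005] turn 0.01
[ 0.1738553  -0.78317679  0.92607848]
```

View pics/s5.png

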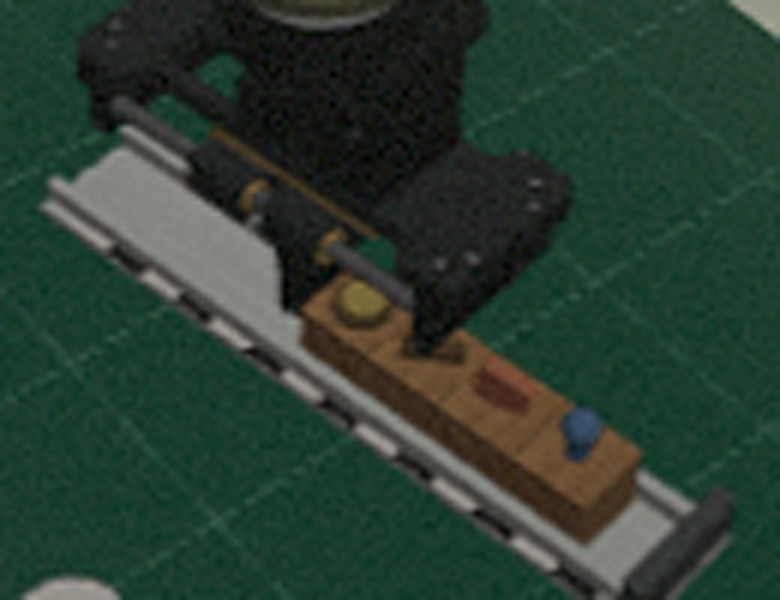

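View pics/t5.png

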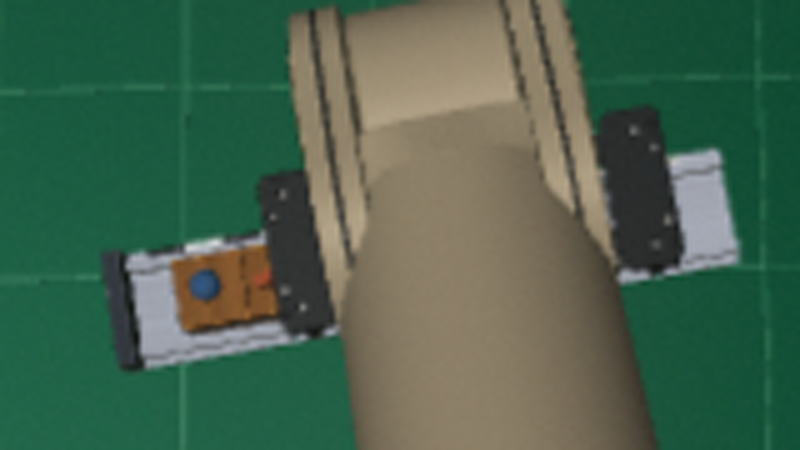

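Emit:
{"fn": "step_arm", "kwargs": {
  "increments": [
    [[0,-0.15,0,0],[0,-0.3,0,0],[0,-0.45,0,0],[0,-0.6,0,0],[0,-0.7,0,0]]
  ]
}}

```text
time: 6.52
position: [0.5867, -0.0351, 0.0859]
tcp_rot: [0.996, 0.084, 0.003, 0.001]
wrist_force: [1.3, -4.8, 1.7]
grip_width: 0.0002
```

Emit:
{"fn": "step_arm", "kwargs": {
  "increments": [
    [[0,-0.1,0,0],[0,-0.15,0,0],[0,-0.2,0,0]]
  ]
}}

```text
time: 6.9
position: [0.5859, -0.0302, 0.0859]
tcp_rot: [0.997, 0.084, 0.003, 0.001]
wrist_force: [0.7, -4.1, 0.7]
grip_width: 0.0006
```

Emit:
{"fn": "step_arm", "kwargs": {
  "increments": [
    [[0,-0.06,0,0],[0,-0.12,0,0],[0,-0.16,0,0]]
  ]
}}

```text
time: 7.28
position: [0.5853, -0.0271, 0.0859]
tcp_rot: [0.997, 0.083, 0.003, 0.002]
wrist_force: [1.4, -8.8, 1.0]
grip_width: 0.0002
```

```bash
python3 -c "
from h import *
s=env.grab_frame('scene');go([.5866,-.0356,.086],-80.5);print(env.get_obs()['wrist_force'])
crop(s,265,160,130,100,6,'s6.png')"
```

```text
tcp [ 0.5854 -0.0271  0.086 ] yang -80.46 tilt [ 0.006  0.004 -1.   ] shift units [-0.007  0.343 -0.001] turn 0.005
[ 1.98142107 -6.74564787  2.31335084]
```

View pics/s6.png

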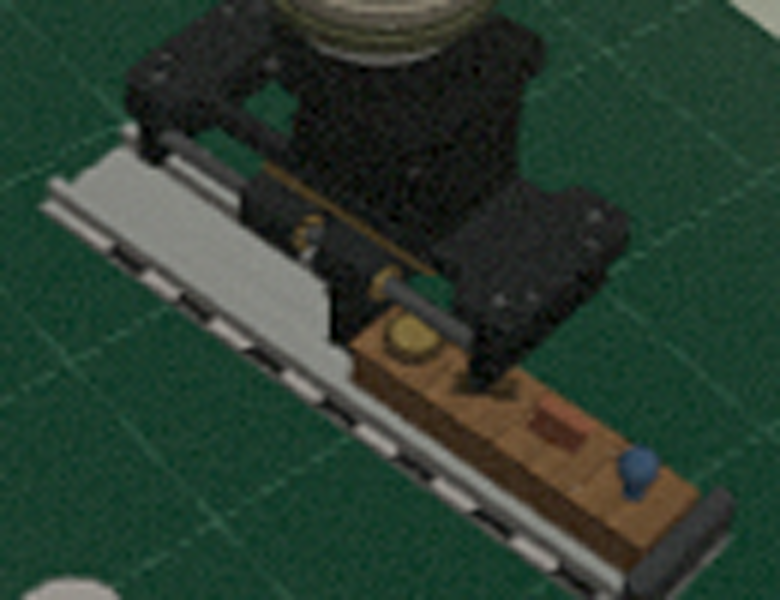

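Emit:
{"fn": "step_arm", "kwargs": {
  "increments": [
    [[0,-0.05,0,0],[0,-0.08,0,0],[0,-0.08,0,0]]
  ]
}}

```text
time: 7.7
position: [0.5853, -0.027, 0.086]
tcp_rot: [0.997, 0.082, 0.003, 0.003]
wrist_force: [1.9, -10.2, 1.6]
grip_width: 0.0002
```

Emit:
{"fn": "step_arm", "kwargs": {
  "increments": [
    [[0,-0.05,0,0],[0,-0.08,0,0],[0,-0.08,0,0]]
  ]
}}

```text
time: 8.07
position: [0.5852, -0.0268, 0.0861]
tcp_rot: [0.997, 0.082, 0.003, 0.004]
wrist_force: [1.7, -10.0, 1.3]
grip_width: 0.0006
```

Emit:
{"fn": "step_arm", "kwargs": {
  "increments": [
    [[0,0.3,0,0],[0,0.8,0,0],[0,0.8,-1.0,0],[0,0.8,-3.0,0],[0,0.8,-4.5,0]]
  ]
}}

```text
time: 8.7
position: [0.5878, -0.0458, 0.2004]
tcp_rot: [0.997, 0.082, 0.004, 0.003]
wrist_force: [1.1, 0.8, 0.8]
grip_width: 0.0004
```

```bash
python3 -c "
from h import *
s=env.grab_frame('scene');go([.4556,.3026,.21],-80.5);print(env.get_obs()['wrist_force'])
crop(s,265,160,130,100,6,'s7.png')"
```

```text
tcp [ 0.5897 -0.0455  0.2055] yang -80.61 tilt [ 0.013  0.009 -1.   ] shift units [ -3.016 -14.612  -0.349] turn -0.014
[ 2.24439836 -0.44057905  4.44534877]
```

View pics/s7.png

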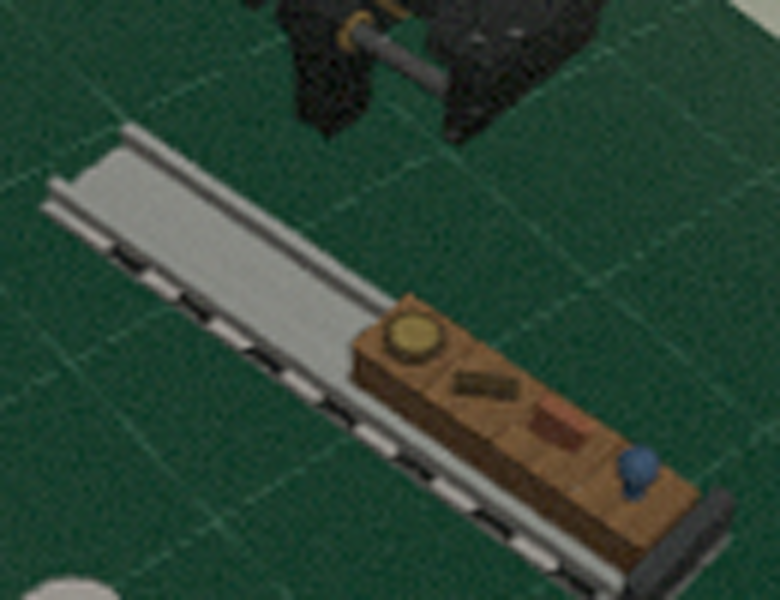

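Emit:
{"fn": "step_arm", "kwargs": {
  "increments": [
    [[-0.4,-2.0,0,0],[-0.8,-4.0,0,0],[-1.3,-6.2,0,0],[-1.8,-8.4,0,0],[-2.2,-10.5,0,0]]
  ]
}}

```text
time: 9.38
position: [0.4916, 0.206, 0.2023]
tcp_rot: [0.997, 0.082, 0.007, 0.004]
wrist_force: [0.4, 0.4, 0.1]
grip_width: 0.0003
```

```bash
python3 -c "
from h import *
go([.4556,.3026,.12],-80.5)"
```

```text
tcp [0.4916 0.206  0.2023] yang -80.59 tilt [ 0.013  0.008 -1.   ] shift units [-0.83  -4.073  3.248] turn -0.011
```

Emit:
{"fn": "step_arm", "kwargs": {
  "increments": [
    [[-0.4,-1.8,0,0],[-0.8,-3.6,0.6,0],[-0.83,-4.07,1.6,0],[-0.83,-4.07,2.8,0],[-0.83,-4.07,3.2,0]]
  ]
}}

```text
time: 10.0
position: [0.4547, 0.302, 0.1194]
tcp_rot: [0.997, 0.082, 0.005, 0.004]
wrist_force: [0.7, -0.3, -0.2]
grip_width: 0.0006
```

```bash
python3 -c "
from h import *
s=env.grab_frame('scene');t=env.grab_frame('top');s=env.grab_frame('scene');go([.4556,.3026,.09],-80.5);o=env.get_obs();print(o['wrist_force'])
crop(s,400,200,110,85,7,'s8.png');crop(t,140,190,120,120,5,'t8.png')
M=R.from_quat(o['tcp_rot']).as_matrix();print('tip',o['position']+M[:,2]*.0697, (proj(s,o['position']+M[:,2]*.0697)-[400,200])*7)"
```

```text
tcp [0.4557 0.3024 0.1215] yang -80.6 tilt [ 0.012  0.008 -1.   ] shift units [-0.019 -0.019  1.258] turn -0.013
[ 0.67152844 -0.75758794 -0.21323629]
tip [0.45666878 0.30197217 0.05176654] [508.14846203 496.28106704]
```

View pics/s8.png

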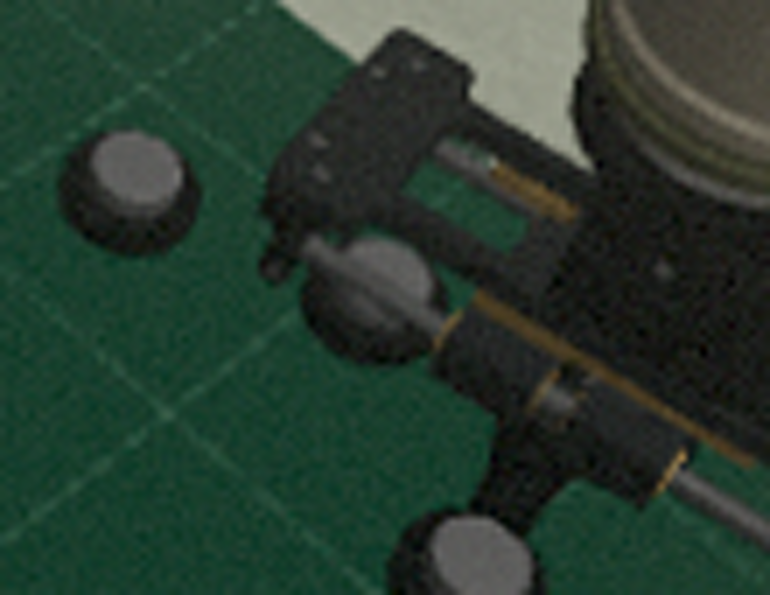

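View pics/t8.png

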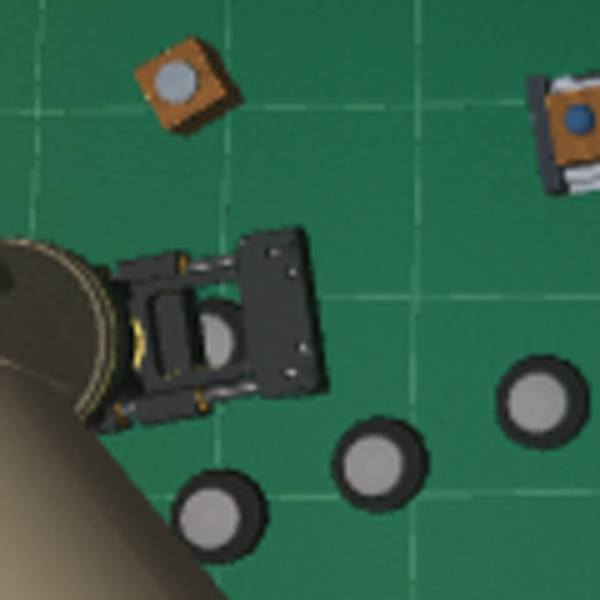

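Emit:
{"fn": "step_arm", "kwargs": {
  "increments": [
    [[0,0,0.5,0],[0,0,1.0,0],[0,0,1.15,0],[0,0,1.25,0],[0,0,1.25,0]]
  ]
}}

```text
time: 10.78
position: [0.4561, 0.3022, 0.0903]
tcp_rot: [0.997, 0.082, 0.006, 0.004]
wrist_force: [-1.6, -1.4, 2.7]
grip_width: 0.0001
```

```bash
python3 -c "
from h import *
s=env.grab_frame('scene');go([.4556,.3026,.08],-80.5);o=env.get_obs();print(o['wrist_force'])
M=R.from_quat(o['tcp_rot']).as_matrix();print('tip',o['position']+M[:,2]*.0697)
crop(s,430,240,80,65,9,'s9.png')"
```

```text
tcp [0.4562 0.3023 0.0904] yang -80.6 tilt [ 0.012  0.008 -1.   ] shift units [-0.025 -0.019  0.417] turn -0.013
[-0.87373328 -1.48364379  1.91730821]
tip [0.45710384 0.30186608 0.02074589]
```

View pics/s9.png

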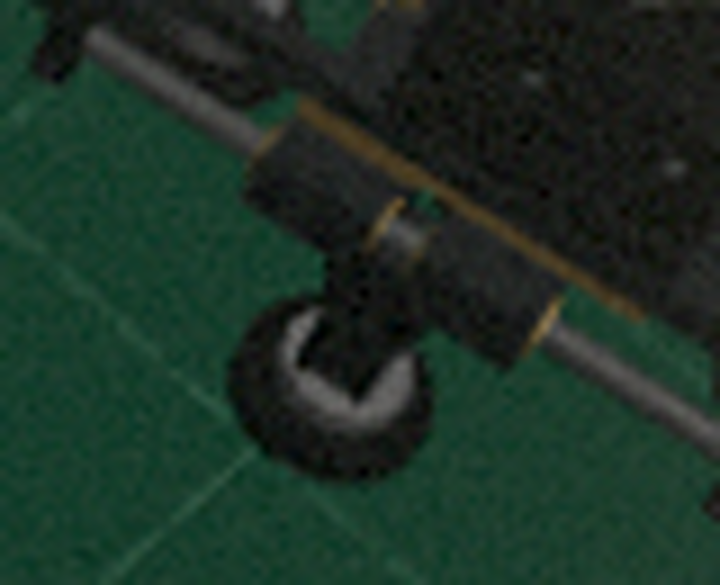

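Emit:
{"fn": "step_arm", "kwargs": {
  "increments": [
    [[0,0,0.06,0],[0,0,0.12,0],[0,0,0.18,0],[0,0,0.18,0]]
  ]
}}

```text
time: 11.32
position: [0.4563, 0.3024, 0.0862]
tcp_rot: [0.997, 0.082, 0.007, 0.004]
wrist_force: [-1.5, -1.6, 5.6]
grip_width: 0.0005
```

Emit:
{"fn": "step_arm", "kwargs": {
  "increments": [
    [[0,0,0.06,0],[0,0,0.1,0],[0,0,0.1,0]]
  ]
}}

```text
time: 11.7
position: [0.4564, 0.3026, 0.0857]
tcp_rot: [0.997, 0.082, 0.007, 0.004]
wrist_force: [-10.3, -8.0, 30.3]
grip_width: 0.0001
```

```bash
python3 -c "
from h import *
s=env.grab_frame('scene');o=env.get_obs();print(o['wrist_force'],o['position'])
crop(s,430,240,80,65,9,'s10.png')"
```

```text
[-9.82925371 -7.59294162 30.88590567] [0.45640671 0.30257958 0.08570133]
```

View pics/s10.png

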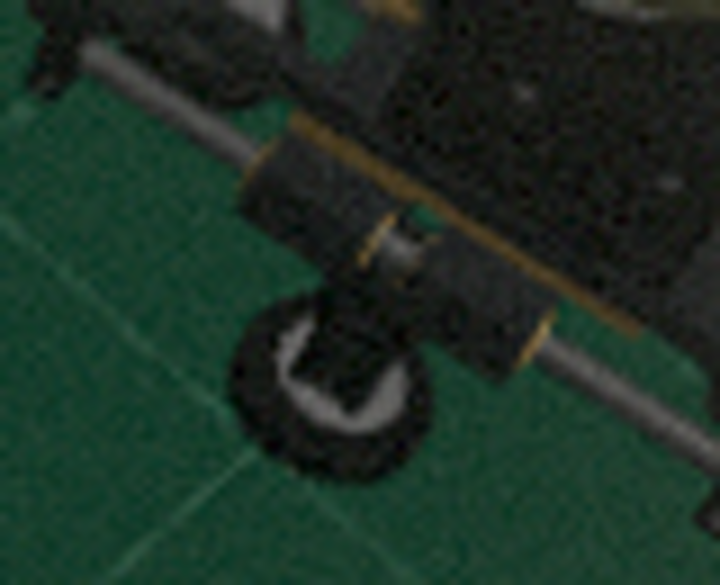

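Emit:
{"fn": "step_arm", "kwargs": {
  "increments": [
    [[0,0,-0.4,0],[0,0,-1.2,0],[0,0,-2.5,0],[0,0,-4.0,0],[0,0,-5.5,0]]
  ]
}}

```text
time: 12.38
position: [0.4543, 0.3036, 0.2251]
tcp_rot: [0.997, 0.082, 0.007, 0.004]
wrist_force: [1.0, -0.0, 1.1]
grip_width: 0.0004
```

Emit:
{"fn": "step_arm", "kwargs": {
  "increments": [
    [[0,2,0,0],[0,4,0,0],[-1.0,6,-1,0],[-2.0,7,-2,0],[-2.0,7,-2,0]]
  ]
}}

```text
time: 13.0
position: [0.433, 0.1215, 0.2784]
tcp_rot: [0.997, 0.08, 0.009, 0.005]
wrist_force: [-0.1, -0.0, -0.1]
grip_width: 0.0007
```

```bash
python3 -c "
from h import *
s=env.grab_frame('scene');t=env.grab_frame('top');o=env.get_obs();print(o['wrist_force'],o['position'])
cv2.imwrite('pics/s11.png',s['image'][:,:,::-1]);cv2.imwrite('pics/t11.png',t['image'][:,:,::-1])
crop(s,430,255,70,60,10,'s11b.png')"
```

```text
[ 0.69645871  0.32984476 -0.32753098] [0.43298747 0.1234968  0.27646225]
```

View pics/s11.png

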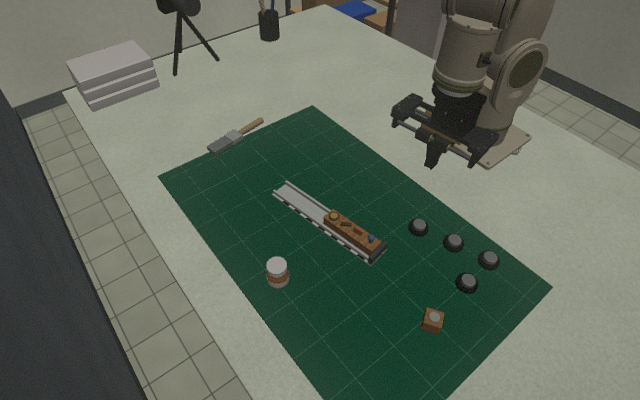

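View pics/t11.png

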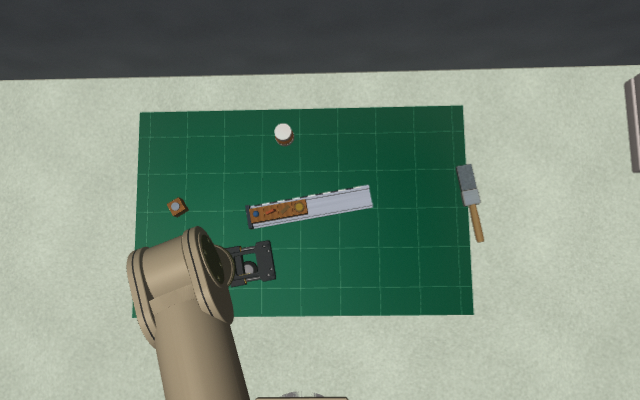

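View pics/s11b.png

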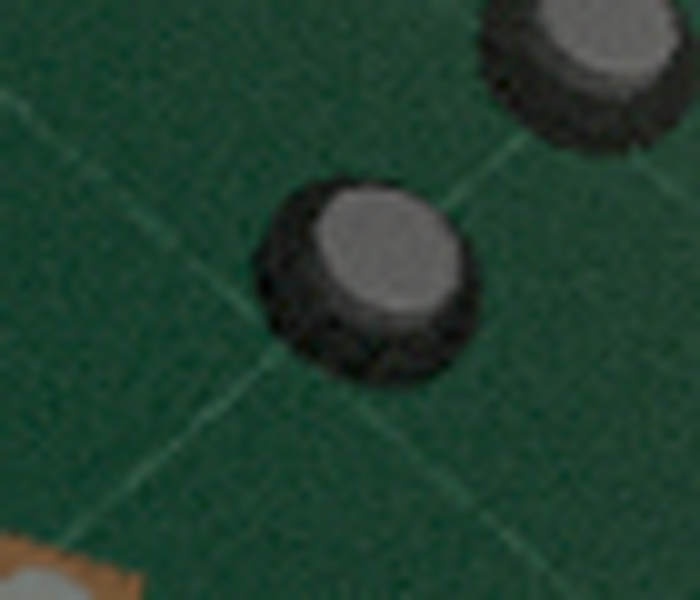

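```bash
python3 -c "
from h import *
t=env.grab_frame('top');crop(t,240,185,80,50,9,'t12.png')"
```

```text
(no output)
```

View pics/t12.png

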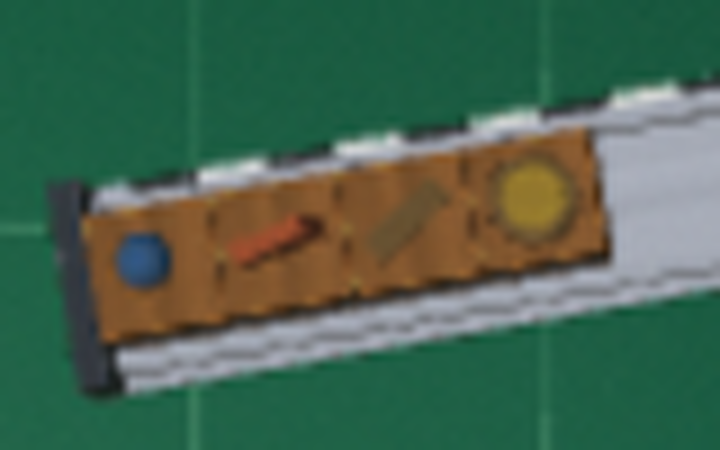

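The top view shows four touching blocks flush against the stop: the stop is at crop x≈85–100 and the rear face at about 600. There are no gaps.

```bash
python3 -c "
from plant import env
print(env.sign_off())"
```

```text
the job is handed in; nothing more can be done
None
```

The job is done and was handed in at about 13 s of robot time.

- **Row of mounts:** I pushed the four mounts from behind with the closed fingers low in the channel. It took about 4 N while sliding. At the stop the force rose to about 10 N and two further small pushes moved nothing. The last top view shows the four upright, touching and flush against the stop.
- **Release button:** I pressed the button farthest from the base, at about (0.456, 0.303). It went down until it hit a hard bottom, at about 30 N, and the picture showed the cap down in its housing. After I lifted off, the cap looked the same height as in the first picture.
- **Other things:** The jar, brush and spare mount look unmoved in the last pictures, and the arm was clear of everything.
- **Disagreements:** The cameras put the button's top at 18 mm. Force contact suggests about 21–22 mm, so I judged full travel by the hard bottom rather than by height. The row reached the stop about 9 mm further along than I had estimated, so I also judged that by the force and the pictures.

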